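# Dock the warehouse tablet

### The job

Slide the loose blue tablet along the bench into the empty charging dock, contact end first, and push it fully home: its brass contact carriage is pushed right back and the tablet sits against the dock's end stops. Push firmly but do not ram it, leave the grey tablet in the other dock and the things on the bench where they are, and let go.

Things in the scene. Friction and masses are not known exactly. Their poses are not given: they have to be found in the camera images.
- tablet: The loose tablet, screen up on the bench: a flat slab with blue bumper, 120 x 120 mm, 20 mm thick, edges rounded 3 mm, 0.3 to 0.6 kg, too wide to grasp across. Origin: centre of its underside; x to its leading (contact) edge, y left, z up. Three small grey keys lie by its trailing edge (-x). It starts between robot and docks, its x within about 0.5 rad of the empty dock's x.
- tablet_front (a point): Middle of the blue tablet's leading edge, which carries a brass contact strip: 60 mm ahead of the tablet's origin, 10 mm up.
- dock: The empty dock: white, fixed on the bench, no floor, so the tablet slides in on the bench top. Origin: on the bench, middle of its mouth; x points into the slot (away from the robot), y left, z up. Slot 123 mm wide, 23.5 mm high. Housing 147 mm wide, 34 mm high, back at x = 146 mm. Grey lead-ins, 30 mm high, reach 18 mm out of the mouth and widen the way 6 mm each side.
- dock_home (a point): Where the tablet's origin is when fully home: on the bench, 40 mm inside the mouth of the empty dock, axes as the dock. Fixed grey end stops stand 100 mm inside the mouth, so the home tablet's trailing edge is 20 mm out of it. Lips 40 mm wide over the slot's two sides; the middle 67 mm is open above.
- contact (a joint): Brass contact carriage (orange top), 50 mm wide, between the end stops of the empty dock. Slides along the dock's x, in m: at 0 its face is 88 mm inside the mouth, at 0.012 fully back, level with the stops; starts at 0 to 0.005. No spring: it takes 5 N to move, stays where pushed. With the drag of the tablet, seating takes some 10 to 20 N in all, felt before the hard stop.
- dock_full: The other dock, same make, fixed, holding the grey tablet. Origin and axes as for the empty dock. The two docks stand side by side, either one left, about 0.2 to 0.27 m apart.
- tablet_full: The grey tablet that is already home in the other dock, loose in it; same size and axes as the blue one, its trailing edge 20 mm out of the mouth. To be left alone.
- adapter: Black power brick, 75 x 50 x 34 mm, two steel pins on one end, loose on the bench. Origin: centre of its underside. To be left alone.
- mug: White mug, 80 mm across, 90 mm high, loose. Origin: centre of its underside; handle at +y. To be left alone.
- tape: Cardboard ring, an empty tape core standing flat, 96 mm across, 48 mm high, loose. Origin: centre of its underside. To be left alone.
Mind the look-alikes: they are no part of the job. Leave any brown look-alike of the tablet alone.

How it is judged:
By the outcome, as a careful person would: the job done as asked, in the order asked, and still so for the second after the job is handed in, with the robot touching nothing.
It also fails if it takes over 51 s, if anything falls off the work surface, if the arm or the gripper's body presses on something with over 40 N, if the wrist force passes 120 N, or if a joint passes its speed limit or range.

### The arm

A 6-joint arm with a two-finger parallel gripper is mounted at the origin on the work surface. World frame = base frame: x ahead of the robot, y to its left, z up, the work surface at z = 0. Lengths are in mm, angles in degrees, forces in N, time in s.
With the tool pointing down it reaches from about 350 to 850 mm from the base axis. Payload 8.1 kg.
Tool frame: the origin (TCP) lies on the mounting face of the last link; the fingertips stand 173 mm ahead of it and the grasp point (between the pads) lies 155 mm ahead of it; z points along the fingers, y is the direction in which the jaws open and shut (so a half turn about z gives the same grasp; the last joint's range is limited). The gripper opens to 85 mm and grips with 20 to 120 N. Pads are 22 mm wide; open, the fingers measure 114 mm over their backs; the gripper's body (76 mm by 85 mm) begins 54 mm behind the grasp point. The pads swing forward as they close: fully open they stand 13 mm farther back than shut.
Start: joints at [-68.892, 7.471, 85.268, -0, 87.261, -4.893], TCP at [263.051, -539.269, 404.692] pointing down, gripper open.
Joint ranges: [-169.43, 169.43], [-51.17, 129.36], [1.28, 143.12], [-76.62, 256.62], [0, 156.53], [-152.29, 152.29]. Speed limits (degrees/s): [136.94, 136.94, 159.86, 180, 180, 180].

### API

Orientations are given as [roll, pitch, yaw] about the fixed x, y, z axes, in that order (R = Rz(yaw) Ry(pitch) Rx(roll)).
In Python, from bench import * gives the robot as it stands.
- The arm moves only by the tool arm_command, never from a script. Its argument "plan" is a list of rows, each an object of numbers: "jaw": the closure, from 0 (fully open) to 1 (shut); "dx", "dy", "dz": the shift along the tool's x, y, z in mm; "wx", "wy", "wz": the turn, a rotation vector about the tool's x, y, z in rad. A call has 1 to 12 rows; each row is the pose to reach, as a shift and turn from the pose commanded when the call began, along the tool's axes at that moment; what a row does not reach only later rows make up. A row lasts 1/10 s, in which the tool goes at most 50 mm and 8.59 degrees, less where a joint would pass 70% of its speed; a pose out of reach is approached as far as the arm can. A call with a gripper value outside its range is refused whole. The fingers move at their own pace and stop on an object; "squeeze" is the grip in N (left out, the last holds). Time passes only in rows, so rows that repeat a pose let the fingers close. It gives the time, the measured TCP pose, the force and the opening at its end, in the units of the state.
- sense(): the state, without advancing time (a new reading comes with each control period).
- snapshot(name): name is "scene" or "top" or "wrist"; returns a dict with "pixels" (480x640x3 uint8, red, green, blue), "fx", "fy", "cx", "cy" (pixels), "k1" (the pictures are not rectified: a ray, as slopes to the right and down, at radius r is drawn at 1 + k1 r^2 times it, then the intrinsics apply), "extrinsics" (4x4, takes a point from camera to world coordinates). Camera axes: x right, y up, looking along -z (the intrinsics and any distortion apply to the point x, -y, -z); pixel columns grow to the right and rows downward; lengths in mm; the calibration is good to about 2 mm. A picture is of the moment at which its call begins. There is no depth.
- hand_in(): hands the job in, once; it reports no verdict.
Trained networks look in the newest picture that a camera, given by its name, has taken for a name from the list of things; names that differ only in an ending like _2 or _b are one class to them, and where a whole thing is asked for, a point or a joint stands for the part that bears it (a point fixed in the world has none). Each returns a list of dicts, best first, with "score" (0 to 1); they miss things now and then, are a little off and sometimes report something else, mostly with a low value. They report only what shows in the picture. A call takes as long as a camera call. They do not tell look-alikes from the thing itself.
- recognise(camera, target): "box" ([left, top, width, height] in pixels, round what is visible of it).
- pinpoint(camera, target): "pixel" ([column, row] in pixels: a listed point, or the origin of a listed thing).
The state is a dict: "time": time; "joint_pos": joint angles; "qd": joint speeds; "joint_efforts": joint torques, N m; "tool_pos": TCP position; "tcp_rot": TCP orientation; "ft_force": force on the tool from outside, world axes, zero at the start; "wrist_torque": the same for the moment, N m; "finger_gap": finger opening in mm.
Only numpy, scipy, OpenCV 4.12 (cv2) and the standard library are available. Lean on these libraries where they do the work, as an engineer would, in place of code of your own. Each camera call takes 0.05 s, during which the arm holds its last target.

## Working session

There is one attempt and no reset: what is moved stays moved. The work goes in short steps, Python scripts to look and compute and a tool call to move; the robot and the scene stay as the last step left them, time stands still between calls to the robot, and variables do not carry over. Pictures are saved under pics/ and viewed, and the job is handed in when it is done.

Besides the shell and the picture viewer there is one more tool, called after "Emit:" as a command line: name --argument value ..., lists and objects as JSON in quotes. arm_command: Moves the arm, as the interface text tells. Its arguments: {"type":"object","properties":{"plan":{"type":"array"},"squeeze":{"type":"number"}},"required":["plan"]}

```bash
ls; mkdir -p pics; cat > h.py <<'E'
from bench import *
import numpy as np, cv2
from scipy.spatial.transform import Rotation as R
def ray(s,px):
    u=np.array([[(px[0]-s['cx'])/s['fx'],(px[1]-s['cy'])/s['fy']]])[0]
    p=u.copy()
    for _ in range(20): p=u/(1+s['k1']*(p@p))
    E=np.array(s['extrinsics']); d=E[:3,:3]@np.array([p[0],-p[1],-1]); return E[:3,3],d
def onz(s,px,z):
    o,d=ray(s,px); return o+d*(z-o[2])/d[2]
def proj(s,P):
    E=np.array(s['extrinsics']); c=E[:3,:3].T@(np.array(P,float)-E[:3,3]); p=np.array([c[0],-c[1]])/-c[2]
    p=p*(1+s['k1']*(p@p)); return np.array([p[0]*s['fx']+s['cx'],p[1]*s['fy']+s['cy']])
def save(s,n): cv2.imwrite('pics/'+n+'.png',cv2.cvtColor(np.asarray(s['pixels']),cv2.COLOR_RGB2BGR))
E
python3 - <<'E'
from h import *
for c in ['scene','top']:
    s=snapshot(c); save(s,c+'0'); print(c,np.round(s['extrinsics'],2).tolist(),s['fx'],s['k1'])
    for n in ['tablet','tablet_front','dock','dock_home','dock_full','contact','adapter','mug','tape','tablet_full']:
        print(n,[(np.round(d['pixel']).tolist(),round(d['score'],2),np.round(onz(s,d['pixel'],10 if n=='tablet_front' else 0)).tolist()) for d in pinpoint(c,n)][:4])
print(sense())
E
```

```text
pics
scene [[0.61, -0.61, 0.5, 1094.93], [0.79, 0.46, -0.4, -477.54], [0.02, 0.64, 0.77, 990.57], [0.0, 0.0, 0.0, 1.0]] 574.0381397358287 0.0035841170301331086
tablet [([328.0, 182.0], 0.95, [319.0, 156.0, -0.0]), ([324.0, 241.0], 0.93, [461.0, 33.0, 0.0]), ([141.0, 263.0], 0.59, [272.0, -318.0, 0.0])]
tablet_front [([342.0, 252.0], 0.73, [514.0, 43.0, 10.0]), ([143.0, 237.0], 0.73, [216.0, -284.0, 10.0]), ([350.0, 179.0], 0.69, [350.0, 198.0, 10.0])]
dock [([326.0, 331.0], 0.58, [644.0, -104.0, 0.0])]
dock_home [([324.0, 330.0], 0.48, [642.0, -106.0, 0.0])]
dock_full [([412.0, 271.0], 0.91, [640.0, 134.0, 0.0])]Traceback (most recent call last):
  File "<stdin>", line 5, in <module>
ValueError: it knows: adapter, dock, dock_full, dock_home, mug, tablet, tablet_front, tablet_full, tape
```

```bash
python3 - <<'E'
from h import *
for c in ['top']:
    s=snapshot(c); save(s,c+'0'); print(c,np.round(s['extrinsics'],2).tolist(),s['fx'],s['k1'])
    for n in ['tablet','tablet_front','dock','dock_home','dock_full','adapter','mug','tape','tablet_full']:
        print(n,[(np.round(d['pixel']).tolist(),round(d['score'],2),np.round(onz(s,d['pixel'],10 if n=='tablet_front' else 0)).tolist()) for d in pinpoint(c,n)][:4])
print(sense())
E
```

```text
top [[0.01, 1.0, -0.06, 431.05], [-1.0, 0.01, -0.01, -0.81], [-0.01, 0.06, 1.0, 1046.2], [0.0, 0.0, 0.0, 1.0]] 515.643442595893 -0.15062987402812114
tablet [([235.0, 337.0], 0.95, [304.0, 159.0, 0.0]), ([465.0, 356.0], 0.72, [267.0, -311.0, 0.0]), ([300.0, 262.0], 0.66, [457.0, 27.0, 0.0])]
tablet_front [([454.0, 384.0], 0.71, [211.0, -285.0, 10.0]), ([298.0, 229.0], 0.69, [523.0, 33.0, 10.0]), ([214.0, 313.0], 0.69, [353.0, 199.0, 10.0])]
dock [([146.0, 270.0], 0.68, [438.0, 346.0, 0.0])]
dock_home []
dock_full []
adapter [([146.0, 272.0], 0.64, [434.0, 346.0, 0.0])]
mug [([473.0, 259.0], 0.64, [465.0, -327.0, 0.0]), ([156.0, 182.0], 0.52, [622.0, 331.0, 0.0]), ([250.0, 154.0], 0.47, [679.0, 134.0, 0.0])]
tape [([158.0, 182.0], 0.85, [621.0, 326.0, 0.0])]
tablet_full [([253.0, 159.0], 0.78, [670.0, 127.0, 0.0])]
{'time': 0.8, 'joint_pos': array([-6.88907364e+01,  7.46992126e+00,  8.52652332e+01,  3.53921967e-04,
        8.72600517e+01, -4.89153078e+00]), 'qd': array([-0.01216884, -0.00512053, -0.02822215, -0.02063784, -0.00667245,
       -0.02045412]), 'joint_efforts': array([ 5.55520237e-04, -5.69260168e+01, -5.00834155e+01, -1.21259686e-04,
        1.18895048e-03, -3.75741934e-05]), 'tool_pos': array([ 263.07282642, -539.27390827,  404.72984291]), 'tcp_rot': array([1.79995194e+02, 5.65351120e-05, 2.60007775e+01]), 'ft_force': array([ 1.13912153, -0.32964666,  0.02615968]), 'wrist_torque': array([0.0193917 , 0.00770209, 0.03175383]), 'finger_gap': 85.01178390603008}
```

View pics/scene0.png

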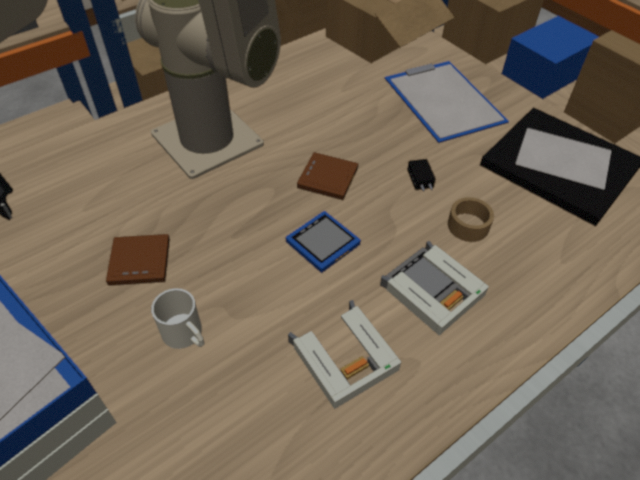

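View pics/top0.png

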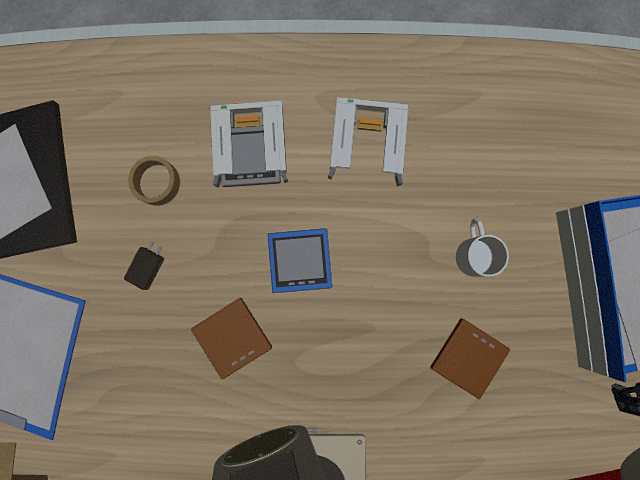

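```bash
python3 - <<'E'
import cv2
im=cv2.imread('pics/top0.png'); cv2.imwrite('pics/t1.png',cv2.resize(im[85:305,200:420],None,fx=2.7,fy=2.7,interpolation=cv2.INTER_CUBIC))
E
```

```text
(no output)
```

View pics/t1.png

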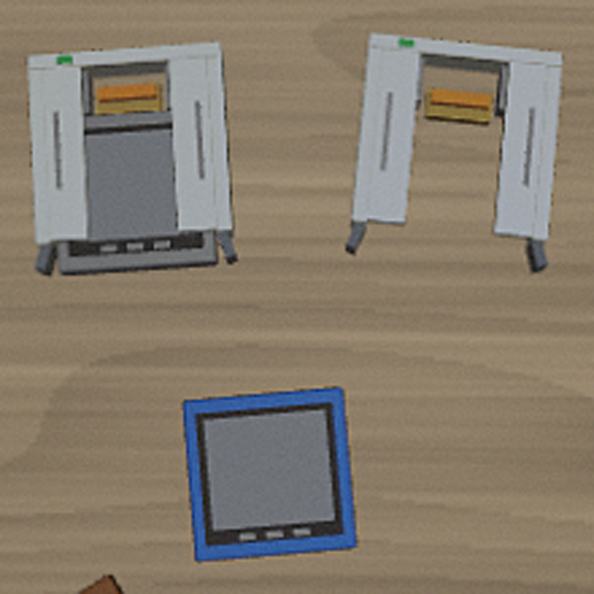

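```bash
cat >> h.py <<'E'
from scipy.optimize import least_squares
def fit(s,px,L,x0):
    px=np.array(px,float)
    def f(v,full=False):
        c,n=np.cos(v[2]),np.sin(v[2])
        W=[(v[0]+c*a-n*b,v[1]+n*a+c*b,z) for a,b,z in L]
        return (np.array([proj(s,w) for w in W])-px).ravel()
    r=least_squares(f,x0); return r.x,np.round(r.fun.reshape(-1,2),1).tolist()
E
python3 - <<'E'
from h import *
s=snapshot('top')
T=lambda p:[(200+(a+.5)/2.7-.5,85+(b+.5)/2.7-.5) for a,b in p]
H=73.5
v,r=fit(s,T([(370,34),(562,52),(548,240),(355,220)]),[(146,H,34),(146,-H,34),(0,-H,34),(0,H,34)],[600,-80,0])
print('dock',v[:2],np.degrees(v[2]),r)
v,r=fit(s,T([(27,57),(219,43),(232,230),(36,242)]),[(146,H,34),(146,-H,34),(0,-H,34),(0,H,34)],[600,100,0])
print('full',v[:2],np.degrees(v[2]),r)
v,r=fit(s,T([(184,401),(342,388),(356,547),(197,561)]),[(60,60,18),(60,-60,18),(-60,-60,18),(-60,60,18)],[450,30,0])
print('tab',v[:2],np.degrees(v[2]),r)
E
python3 - <<'E'
import cv2
im=cv2.imread('pics/scene0.png'); cv2.imwrite('pics/s1.png',cv2.resize(im[200:420,270:500],None,fx=2.7,fy=2.7,interpolation=cv2.INTER_CUBIC))
E
```

```text
dock [ 639.60187964 -104.57706618] -4.8893897481727375 [[-0.3, -0.6], [0.5, -0.3], [0.8, 0.2], [-1.0, 0.7]]
full [633.26003981 130.56150903] 4.213369635621985 [[-0.1, -0.5], [0.5, -0.9], [0.0, 0.3], [-0.5, 1.1]]
tab [459.91895478  28.37647069] 5.310798993195156 [[-0.6, -0.2], [0.6, -0.6], [0.6, 0.4], [-0.6, 0.4]]
```

View pics/s1.png

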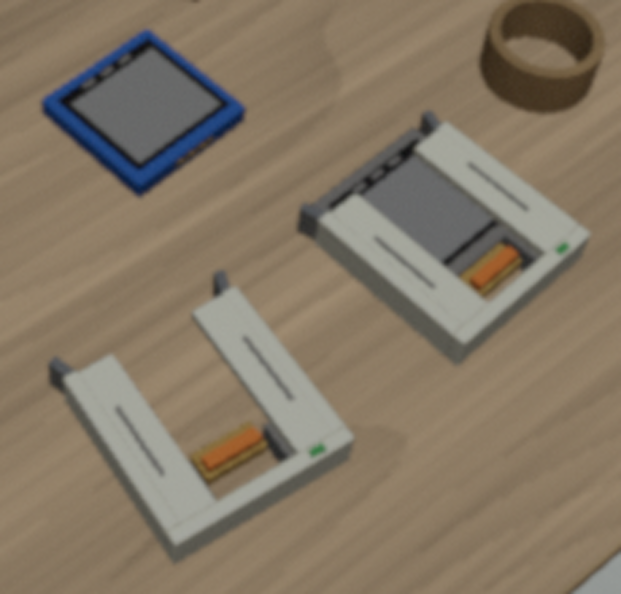

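```bash
cat >> h.py <<'E'
D=np.array([639.6,-104.6]);YD=np.radians(-4.9)
def dw(a,b,D=D,Y=YD): return D+a*np.array([np.cos(Y),np.sin(Y)])+b*np.array([-np.sin(Y),np.cos(Y)])
def rel(xyz,psi):
    "shift from measured state, assuming tool straight down"
    t=sense(); M=R.from_euler('xyz',t['tcp_rot'],degrees=True); G=R.from_euler('xyz',[180,0,psi],degrees=True)
    p=M.inv().apply(np.array(xyz)-t['tool_pos']); w=(M.inv()*G).as_rotvec()
    print('d',np.round(p,1),'w',np.round(w,4))
E
python3 - <<'E'
from h import *
x=dw(-190,225); print(x); rel([*x,380],85.1)
E
```

```text
[469.51320143 135.80690704]
d [ 481.5 -516.3   24.7] w [ 1.0000e-04  0.0000e+00 -1.0315e+00]
```

Emit:
arm_command --plan '[{"jaw": 0,"dx": 40,"dy": -43,"dz": 2,"wz": -0.086},{"jaw": 0,"dx": 80,"dy": -86,"dz": 4,"wz": -0.172},{"jaw": 0,"dx": 120,"dy": -129,"dz": 6,"wz": -0.258},{"jaw": 0,"dx": 160,"dy": -172,"dz": 8,"wz": -0.344},{"jaw": 0,"dx": 200,"dy": -215,"dz": 10,"wz": -0.43},{"jaw": 0,"dx": 240,"dy": -258,"dz": 12,"wz": -0.516},{"jaw": 0,"dx": 280,"dy": -301,"dz": 14,"wz": -0.602},{"jaw": 0,"dx": 320,"dy": -344,"dz": 16,"wz": -0.688},{"jaw": 0,"dx": 360,"dy": -387,"dz": 18,"wz": -0.774},{"jaw": 0,"dx": 400,"dy": -430,"dz": 20,"wz": -0.86},{"jaw": 0,"dx": 440,"dy": -473,"dz": 22,"wz": -0.946},{"jaw": 0,"dx": 481.5,"dy": -516.3,"dz": 24.7,"wz": -1.0315}]'

```text
invalid input
```

```bash
python3 - <<'E'
from h import *
x=dw(-190,225); rel([*x,190],85.1)
E
```

```text
d [ 481.5 -516.3  214.7] w [ 1.0000e-04  0.0000e+00 -1.0315e+00]
```

Emit:
arm_command --plan '[{"jaw": 0,"dx": 40,"dy": -43,"dz": 2,"wx": 0,"wy": 0,"wz": -0.086},{"jaw": 0,"dx": 80,"dy": -86,"dz": 4,"wx": 0,"wy": 0,"wz": -0.172}]'

```text
time: 1.05
tool_pos: [291.9, -443.3, 400.3]
tcp_rot: [-179.9, -0.0, 35.9]
ft_force: [0.8, 0.0, -0.9]
finger_gap: 85.4
```

```bash
python3 - <<'E'
from h import *
x=dw(-190,225); rel([*x,380],85.1)
E
```

```text
d [ 483.5 -364.8   21. ] w [-0.0011 -0.0009 -0.8584]
```

Emit:
arm_command --plan '[{"jaw": 0,"dx": 40,"dy": -30,"dz": 2,"wx": 0,"wy": 0,"wz": -0.072},{"jaw": 0,"dx": 80,"dy": -60,"dz": 4,"wx": 0,"wy": 0,"wz": -0.144},{"jaw": 0,"dx": 120,"dy": -90,"dz": 6,"wx": 0,"wy": 0,"wz": -0.216},{"jaw": 0,"dx": 160,"dy": -120,"dz": 8,"wx": 0,"wy": 0,"wz": -0.288},{"jaw": 0,"dx": 200,"dy": -150,"dz": 10,"wx": 0,"wy": 0,"wz": -0.36},{"jaw": 0,"dx": 240,"dy": -180,"dz": 12,"wx": 0,"wy": 0,"wz": -0.432},{"jaw": 0,"dx": 280,"dy": -210,"dz": 13,"wx": 0,"wy": 0,"wz": -0.504},{"jaw": 0,"dx": 320,"dy": -240,"dz": 14,"wx": 0,"wy": 0,"wz": -0.576},{"jaw": 0,"dx": 360,"dy": -270,"dz": 16,"wx": 0,"wy": 0,"wz": -0.648},{"jaw": 0,"dx": 400,"dy": -300,"dz": 18,"wx": 0,"wy": 0,"wz": -0.72},{"jaw": 0,"dx": 440,"dy": -330,"dz": 20,"wx": 0,"wy": 0,"wz": -0.79},{"jaw": 0,"dx": 483.5,"dy": -364.8,"dz": 21,"wx": 0,"wy": 0,"wz": -0.858}]'

```text
time: 2.25
tool_pos: [468.9, 131.6, 380.5]
tcp_rot: [180.0, -0.0, 85.2]
ft_force: [1.1, -0.8, 1.1]
finger_gap: 85.4
```

```bash
python3 - <<'E'
from h import *
x=dw(-190,225); rel([*x,190],85.1)
E
```

```text
d [4.300e+00 1.000e-01 1.905e+02] w [ 0.0009 -0.      0.0017]
```

Emit:
arm_command --plan '[{"jaw": 0,"dx": 0,"dy": 0,"dz": 45,"wx": 0,"wy": 0,"wz": 0},{"jaw": 0,"dx": 0,"dy": 0,"dz": 90,"wx": 0,"wy": 0,"wz": 0},{"jaw": 0,"dx": 0,"dy": 0,"dz": 135,"wx": 0,"wy": 0,"wz": 0},{"jaw": 0,"dx": 0,"dy": 0,"dz": 170,"wx": 0,"wy": 0,"wz": 0},{"jaw": 0,"dx": 0,"dy": 0,"dz": 190,"wx": 0,"wy": 0,"wz": 0},{"jaw": 0,"dx": 0,"dy": 0,"dz": 190,"wx": 0,"wy": 0,"wz": 0}]'

```text
time: 2.85
tool_pos: [466.6, 129.0, 186.9]
tcp_rot: [-179.6, 0.1, 85.0]
ft_force: [-0.5, 0.5, -0.4]
finger_gap: 85.8
```

```bash
python3 - <<'E'
from h import *
for c in ['scene','top','wrist']:
    s=snapshot(c); save(s,c+'2')
x=dw(-190,225); rel([*x,166],85.1)
im=cv2.imread('pics/scene2.png')[80:320,220:520]
cv2.imwrite('pics/s2.png',cv2.resize(im,None,fx=2.5,fy=2.5))
E
```

```text
d [ 6.3 -0.6 25.9] w [ 0.0019 -0.0005 -0.0015]
```

View pics/s2.png

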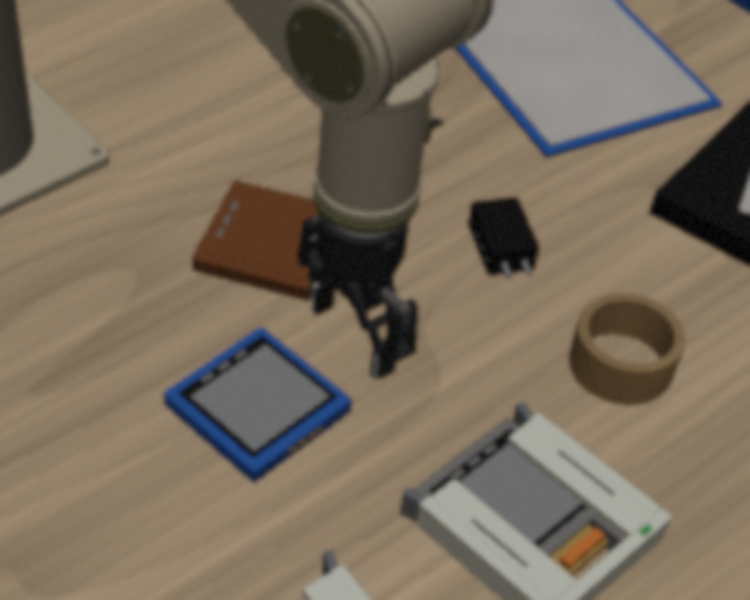

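View pics/wrist2.png

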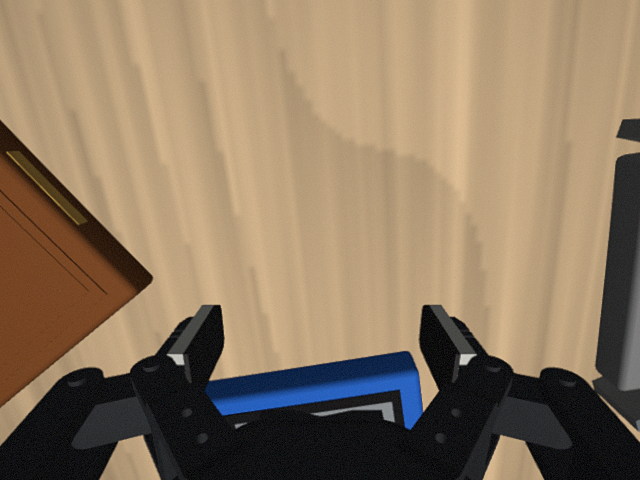

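Emit:
arm_command --plan '[{"jaw": 0,"dx": 3,"dy": 0,"dz": 8,"wx": 0,"wy": 0,"wz": 0},{"jaw": 0,"dx": 3,"dy": 0,"dz": 16,"wx": 0,"wy": 0,"wz": 0},{"jaw": 0,"dx": 3,"dy": 0,"dz": 20,"wx": 0,"wy": 0,"wz": 0},{"jaw": 0,"dx": 3,"dy": 0,"dz": 20,"wx": 0,"wy": 0,"wz": 0}]'

```text
time: 3.4
tool_pos: [468.5, 132.3, 169.6]
tcp_rot: [-179.9, 0.0, 85.0]
ft_force: [-0.3, -0.0, -0.1]
finger_gap: 85.1
```

```bash
python3 - <<'E'
from h import *
x=dw(-190,71); rel([*x,166],85.1); print(sense()['ft_force'])
E
```

```text
d [-150.4    0.9    3.7] w [-0.0013  0.0003 -0.0014]
[-0.33703331 -0.02750888 -0.13176445]
```

Emit:
arm_command --plan '[{"jaw": 0,"dx": -8,"dy": 0,"dz": 3,"wx": 0,"wy": 0,"wz": 0},{"jaw": 0,"dx": -16,"dy": 0,"dz": 3,"wx": 0,"wy": 0,"wz": 0},{"jaw": 0,"dx": -22,"dy": 0,"dz": 3,"wx": 0,"wy": 0,"wz": 0},{"jaw": 0,"dx": -28,"dy": 0,"dz": 3,"wx": 0,"wy": 0,"wz": 0},{"jaw": 0,"dx": -34,"dy": 0,"dz": 3,"wx": 0,"wy": 0,"wz": 0},{"jaw": 0,"dx": -40,"dy": 0,"dz": 3,"wx": 0,"wy": 0,"wz": 0},{"jaw": 0,"dx": -46,"dy": 0,"dz": 3,"wx": 0,"wy": 0,"wz": 0},{"jaw": 0,"dx": -52,"dy": 0,"dz": 3,"wx": 0,"wy": 0,"wz": 0},{"jaw": 0,"dx": -58,"dy": 0,"dz": 3,"wx": 0,"wy": 0,"wz": 0},{"jaw": 0,"dx": -64,"dy": 0,"dz": 3,"wx": 0,"wy": 0,"wz": 0},{"jaw": 0,"dx": -70,"dy": 0,"dz": 3,"wx": 0,"wy": 0,"wz": 0}]'

```text
time: 4.5
tool_pos: [462.9, 62.3, 167.5]
tcp_rot: [180.0, -0.0, 85.0]
ft_force: [-0.4, 2.8, 2.2]
finger_gap: 85.3
```

```bash
python3 - <<'E'
from h import *
s=snapshot('top'); save(s,'top3')
x=dw(-190,71); rel([*x,166],85.1); print(sense()['ft_force'])
im=cv2.imread('pics/top3.png')[85:305,200:420]
cv2.imwrite('pics/t3.png',cv2.resize(im,None,fx=2.7,fy=2.7,interpolation=cv2.INTER_CUBIC))
E
```

```text
d [-79.5   0.5   1.5] w [-0.0001  0.0003 -0.0016]
[0.04384041 0.94409358 1.784073  ]
```

View pics/t3.png

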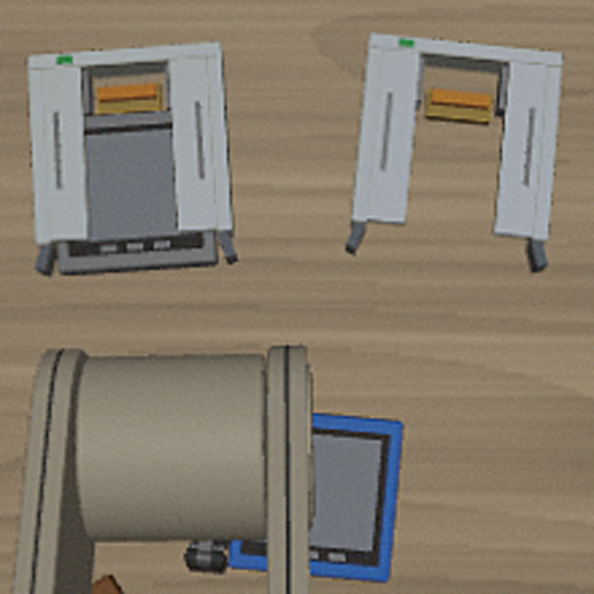

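```bash
python3 - <<'E'
from h import *
s=snapshot('top')
T=lambda p:(200+(p[0]+.5)/2.7-.5,85+(p[1]+.5)/2.7-.5)
for p in [(403,422),(388,580)]:
    w=onz(s,T(p),18)[:2]-D; c,n=np.cos(YD),np.sin(YD); print(c*w[0]+n*w[1],-n*w[0]+c*w[1])
t=sense()['tool_pos'][:2]-D; print(c*t[0]+n*t[1],-n*t[0]+c*t[1])
E
```

```text
-142.91752356275313 22.460318743224356
-260.05068422864105 23.066149186713428
-190.37759886753213 150.72326127811567
```

Emit:
arm_command --plan '[{"jaw": 0,"dx": -7,"dy": 0,"dz": 1,"wx": 0,"wy": 0,"wz": 0},{"jaw": 0,"dx": -14,"dy": 0,"dz": 1,"wx": 0,"wy": 0,"wz": 0},{"jaw": 0,"dx": -21,"dy": 0,"dz": 1,"wx": 0,"wy": 0,"wz": 0},{"jaw": 0,"dx": -28,"dy": 0,"dz": 1,"wx": 0,"wy": 0,"wz": 0},{"jaw": 0,"dx": -35,"dy": 0,"dz": 1,"wx": 0,"wy": 0,"wz": 0},{"jaw": 0,"dx": -42,"dy": 0,"dz": 1,"wx": 0,"wy": 0,"wz": 0},{"jaw": 0,"dx": -49,"dy": 0,"dz": 1,"wx": 0,"wy": 0,"wz": 0},{"jaw": 0,"dx": -56,"dy": 0,"dz": 1,"wx": 0,"wy": 0,"wz": 0},{"jaw": 0,"dx": -63,"dy": 0,"dz": 1,"wx": 0,"wy": 0,"wz": 0},{"jaw": 0,"dx": -70,"dy": 0,"dz": 1,"wx": 0,"wy": 0,"wz": 0},{"jaw": 0,"dx": -76,"dy": 0,"dz": 1,"wx": 0,"wy": 0,"wz": 0},{"jaw": 0,"dx": -80,"dy": 0,"dz": 1,"wx": 0,"wy": 0,"wz": 0}]'

```text
time: 5.8
tool_pos: [456.0, -17.5, 166.6]
tcp_rot: [180.0, -0.0, 85.0]
ft_force: [0.4, 5.5, 4.7]
finger_gap: 85.5
```

```bash
python3 - <<'E'
from h import *
s=snapshot('top'); save(s,'top4')
x=dw(-190,71); rel([*x,166],85.1); print(sense()['ft_force'])
im=cv2.imread('pics/top4.png')[85:305,200:420]
cv2.imwrite('pics/t4.png',cv2.resize(im,None,fx=2.7,fy=2.7,interpolation=cv2.INTER_CUBIC))
E
```

```text
d [0.3 0.4 0.5] w [ 0.0002  0.0002 -0.0018]
[0.92886926 2.38337687 1.27322256]
```

View pics/t4.png

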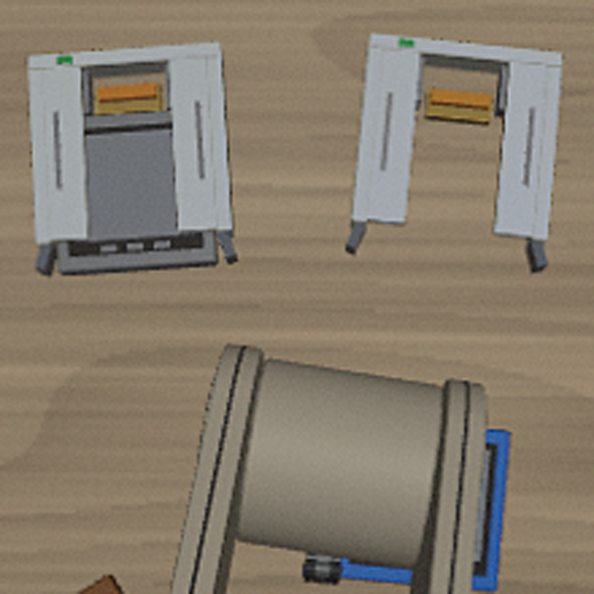

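Emit:
arm_command --plan '[{"jaw": 0,"dx": 10,"dy": 0,"dz": 0,"wx": 0,"wy": 0,"wz": 0},{"jaw": 0,"dx": 30,"dy": 0,"dz": 0,"wx": 0,"wy": 0,"wz": 0},{"jaw": 0,"dx": 40,"dy": 0,"dz": -40,"wx": 0,"wy": 0,"wz": 0},{"jaw": 0,"dx": 40,"dy": 0,"dz": -85,"wx": 0,"wy": 0,"wz": 0.1},{"jaw": 0,"dx": 40,"dy": 20,"dz": -110,"wx": 0,"wy": 0,"wz": 0.23},{"jaw": 0,"dx": 40,"dy": 40,"dz": -110,"wx": 0,"wy": 0,"wz": 0.37},{"jaw": 0,"dx": 40,"dy": 60,"dz": -110,"wx": 0,"wy": 0,"wz": 0.5},{"jaw": 0,"dx": 40,"dy": 80,"dz": -110,"wx": 0,"wy": 0,"wz": 0.64},{"jaw": 0,"dx": 40,"dy": 90,"dz": -110,"wx": 0,"wy": 0,"wz": 0.78},{"jaw": 0,"dx": 40,"dy": 90,"dz": -110,"wx": 0,"wy": 0,"wz": 0.92}]'

```text
time: 6.85
tool_pos: [549.8, 15.3, 275.8]
tcp_rot: [180.0, 0.1, 32.0]
ft_force: [-0.8, 1.0, 0.4]
finger_gap: 85.4
```

```bash
python3 - <<'E'
from h import *
s=snapshot('top'); save(s,'top5'); print(sense()['tool_pos'],sense()['tcp_rot'])
x=dw(-292,0); rel([*x,250],-4.9)
im=cv2.imread('pics/top5.png')[85:385,200:420]
cv2.imwrite('pics/t5.png',cv2.resize(im[:220],None,fx=2.7,fy=2.7,interpolation=cv2.INTER_CUBIC))
E
```

```text
[549.27300002  15.3493509  275.58739746] [-1.79984093e+02  8.75561968e-02  3.14704223e+01]
d [-220.7  -23.7   25.9] w [2.000e-04 1.600e-03 6.348e-01]
```

View pics/t5.png

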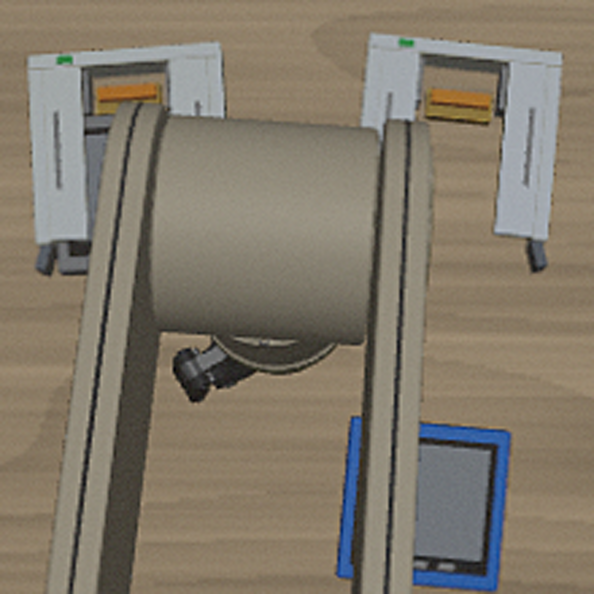

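```bash
cat >> h.py <<'E'
def dock(p):
    w=np.array(p[:2])-D; c,n=np.cos(YD),np.sin(YD); return np.array([c*w[0]+n*w[1],-n*w[0]+c*w[1]])
TL=[(60,60,18),(60,-60,18),(-60,-60,18),(-60,60,18)]
E
python3 - <<'E'
from h import *
s=snapshot('top')
T=lambda p:[(200+(a+.5)/2.7-.5,85+(b+.5)/2.7-.5) for a,b in p]
v,r=fit(s,T([(351,416),(511,431),(496,589),(337,577)]),TL,[440,-90,0])
print(v[:2],np.degrees(v[2]),dock(v),r)
E
```

```text
[439.2372018  -85.71226889] -4.7576760367754805 [-201.2438634     1.70432831] [[-0.3, -0.4], [0.1, -0.5], [0.7, 0.9], [-0.4, 0.0]]
```

Emit:
arm_command --plan '[{"jaw": 0,"dx": -35,"dy": -4,"dz": 0,"wx": 0,"wy": 0,"wz": 0.12},{"jaw": 0,"dx": -75,"dy": -8,"dz": 0,"wx": 0,"wy": 0,"wz": 0.25},{"jaw": 0,"dx": -115,"dy": -12,"dz": 0,"wx": 0,"wy": 0,"wz": 0.38},{"jaw": 0,"dx": -155,"dy": -16,"dz": 0,"wx": 0,"wy": 0,"wz": 0.5},{"jaw": 0,"dx": -195,"dy": -20,"dz": 5,"wx": 0,"wy": 0,"wz": 0.6},{"jaw": 0,"dx": -220.7,"dy": -23.7,"dz": 15,"wx": 0,"wy": 0,"wz": 0.635},{"jaw": 0,"dx": -220.7,"dy": -23.7,"dz": 26,"wx": 0,"wy": 0,"wz": 0.635},{"jaw": 0,"dx": -220.7,"dy": -23.7,"dz": 26,"wx": 0,"wy": 0,"wz": 0.635}]'

```text
time: 7.75
tool_pos: [349.0, -82.7, 248.9]
tcp_rot: [-180.0, 0.1, -3.9]
ft_force: [0.5, 0.0, 0.1]
finger_gap: 85.2
```

```bash
python3 - <<'E'
from h import *
print(dock(sense()['tool_pos']),sense()['tcp_rot'])
x=dw(-290,1); rel([*x,166],-4.9)
E
```

```text
[-291.40275957   -2.98070105] [-1.79973574e+02  8.72325219e-02 -3.94481155e+00]
d [ 1.6 -3.9 82.9] w [-0.0004  0.0015  0.0167]
```

Emit:
arm_command --plan '[{"jaw": 0,"dx": 1,"dy": -3.9,"dz": 35,"wx": 0,"wy": 0,"wz": 0.0167},{"jaw": 0,"dx": 1,"dy": -3.9,"dz": 65,"wx": 0,"wy": 0,"wz": 0.0167},{"jaw": 0,"dx": 1,"dy": -3.9,"dz": 78,"wx": 0,"wy": 0,"wz": 0.0167},{"jaw": 0,"dx": 1,"dy": -3.9,"dz": 82,"wx": 0,"wy": 0,"wz": 0.0167},{"jaw": 0,"dx": 1,"dy": -3.9,"dz": 82,"wx": 0,"wy": 0,"wz": 0.0167}]'

```text
time: 8.25
tool_pos: [351.6, -78.8, 168.3]
tcp_rot: [-180.0, 0.1, -4.9]
ft_force: [0.1, -0.2, 0.4]
finger_gap: 85.3
```

```bash
python3 - <<'E'
from h import *
print(dock(sense()['tool_pos']),sense()['tcp_rot'])
x=dw(-81,1); rel([*x,166],-4.9)
s=snapshot('scene'); save(s,'scene6')
im=cv2.imread('pics/scene6.png')[130:410,200:500]
cv2.imwrite('pics/s6.png',cv2.resize(im,None,fx=2.1,fy=2.1))
E
```

```text
[-289.17800037    1.13715971] [-1.79979686e+02  6.60124470e-02 -4.90204534e+00]
d [2.082e+02 1.000e-01 2.000e+00] w [-0.0004  0.0012 -0.    ]
```

View pics/s6.png

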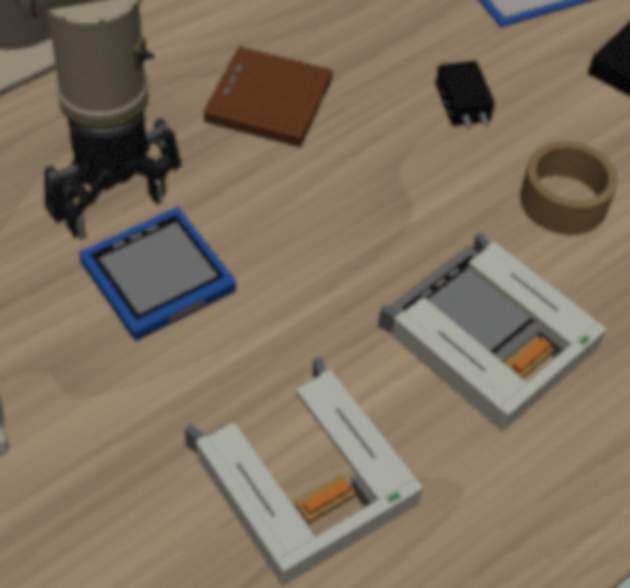

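Emit:
arm_command --plan '[{"jaw": 0,"dx": 7,"dy": 0,"dz": 1,"wx": 0,"wy": 0,"wz": 0},{"jaw": 0,"dx": 14,"dy": 0,"dz": 1,"wx": 0,"wy": 0,"wz": 0},{"jaw": 0,"dx": 20,"dy": 0,"dz": 1,"wx": 0,"wy": 0,"wz": 0},{"jaw": 0,"dx": 26,"dy": 0,"dz": 1,"wx": 0,"wy": 0,"wz": 0},{"jaw": 0,"dx": 34,"dy": 0,"dz": 1,"wx": 0,"wy": 0,"wz": 0},{"jaw": 0,"dx": 43,"dy": 0,"dz": 1,"wx": 0,"wy": 0,"wz": 0},{"jaw": 0,"dx": 53,"dy": 0,"dz": 1,"wx": 0,"wy": 0,"wz": 0},{"jaw": 0,"dx": 63,"dy": 0,"dz": 1,"wx": 0,"wy": 0,"wz": 0},{"jaw": 0,"dx": 73,"dy": 0,"dz": 1,"wx": 0,"wy": 0,"wz": 0},{"jaw": 0,"dx": 82,"dy": 0,"dz": 1,"wx": 0,"wy": 0,"wz": 0},{"jaw": 0,"dx": 90,"dy": 0,"dz": 1,"wx": 0,"wy": 0,"wz": 0},{"jaw": 0,"dx": 95,"dy": 0,"dz": 1,"wx": 0,"wy": 0,"wz": 0}]'

```text
time: 9.5
tool_pos: [446.5, -87.6, 167.4]
tcp_rot: [-180.0, -0.0, -5.0]
ft_force: [-6.1, -0.4, 5.3]
finger_gap: 85.7
```

```bash
python3 - <<'E'
from h import *
print(dock(sense()['tool_pos']),sense()['tcp_rot'])
for c in ['scene','top']:
    s=snapshot(c); save(s,c+'7')
im=cv2.imread('pics/scene7.png')[190:410,270:500]
cv2.imwrite('pics/s7.png',cv2.resize(im,None,fx=2.7,fy=2.7))
im=cv2.imread('pics/top7.png')[85:305,200:420]
cv2.imwrite('pics/t7.png',cv2.resize(im,None,fx=2.7,fy=2.7,interpolation=cv2.INTER_CUBIC))
E
```

```text
[-193.81022476    0.46846193] [-1.79999401e+02 -6.82585885e-03 -5.03292849e+00]
```

View pics/t7.png

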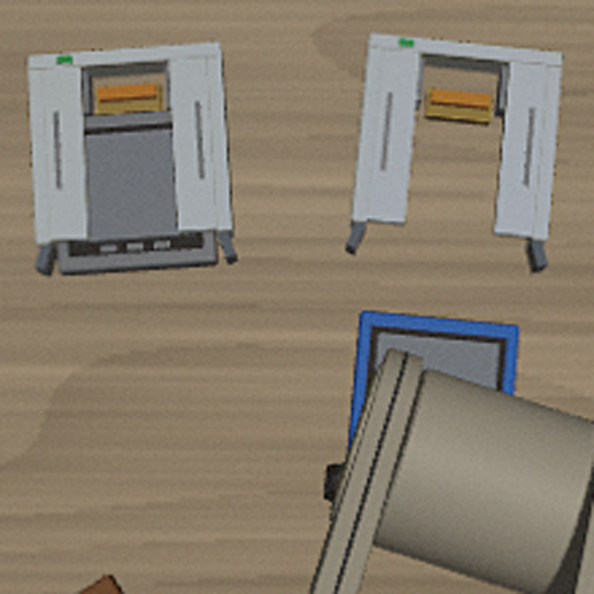

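View pics/s7.png

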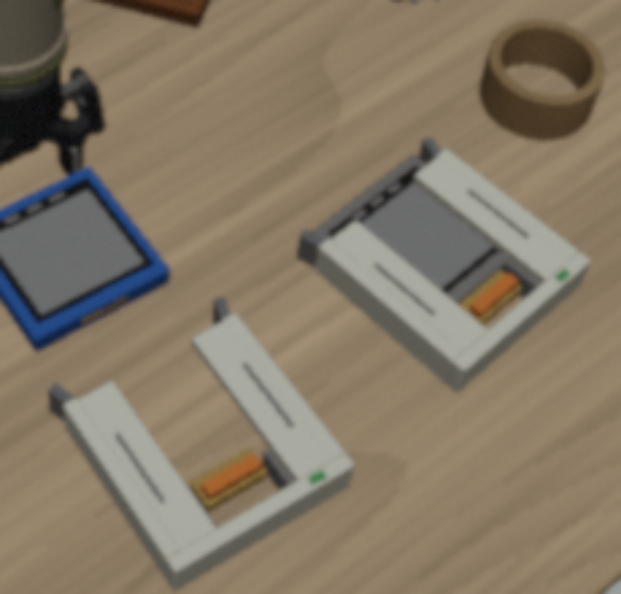

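```bash
python3 - <<'E'
from h import *
s=snapshot('top')
T=lambda p:(200+(p[0]+.5)/2.7-.5,85+(p[1]+.5)/2.7-.5)
for p in [(361,311),(520,325)]: print(dock(onz(s,T(p),18)))
for p in [(350,250),(538,268),(356,222),(541,238)]: print(dock(onz(s,T(p),30)))
x=dw(-155,0); rel([*x,166],-4.9)
E
```

```text
[-63.28008899  60.84168665]
[-62.58791111 -58.32228638]
[-20.47086849  73.25907946]
[-20.64729252 -66.68004014]
[ 0.91887646 70.70609528]
[  2.08735387 -67.21573781]
d [39.   0.4  1.6] w [ 0.0001 -0.0012 -0.0023]
```

Emit:
arm_command --plan '[{"jaw": 0,"dx": 7,"dy": 0,"dz": 1,"wx": 0,"wy": 0,"wz": 0},{"jaw": 0,"dx": 15,"dy": 0,"dz": 1,"wx": 0,"wy": 0,"wz": 0},{"jaw": 0,"dx": 23,"dy": 0,"dz": 1,"wx": 0,"wy": 0,"wz": 0},{"jaw": 0,"dx": 31,"dy": 0,"dz": 1,"wx": 0,"wy": 0,"wz": 0},{"jaw": 0,"dx": 38,"dy": 0,"dz": 1,"wx": 0,"wy": 0,"wz": 0},{"jaw": 0,"dx": 44,"dy": 0,"dz": 1,"wx": 0,"wy": 0,"wz": 0},{"jaw": 0,"dx": 50,"dy": 0,"dz": 1,"wx": 0,"wy": 0,"wz": 0},{"jaw": 0,"dx": 56,"dy": 0,"dz": 1,"wx": 0,"wy": 0,"wz": 0},{"jaw": 0,"dx": 62,"dy": 0,"dz": 1,"wx": 0,"wy": 0,"wz": 0}]'

```text
time: 10.55
tool_pos: [508.0, -93.0, 166.4]
tcp_rot: [-180.0, -0.0, -5.0]
ft_force: [-2.7, 0.1, -1.0]
finger_gap: 85.3
```

```bash
cat > look.py <<'E'
from h import *
import sys
k=sys.argv[1]
t=sense(); print(dock(t['tool_pos']),t['tcp_rot'],t['ft_force'],t['time'])
A=[]
for c,y,x in [('scene',190,270),('top',85,200)]:
    s=snapshot(c); save(s,c+k); A.append(cv2.resize(cv2.imread(f'pics/{c}{k}.png')[y+ (40 if c=='scene' else 0):y+(230 if c=='scene' else 190),x+(0 if c=='scene' else 110):x+(190 if c=='scene' else 300)],(400,400),interpolation=cv2.INTER_CUBIC))
cv2.imwrite(f'pics/c{k}.png',np.hstack(A))
E
python3 look.py 8
```

```text
[-132.0946083     0.34864062] [-1.79998072e+02 -3.17402999e-04 -5.03714028e+00] [-2.65484643  0.12096666 -1.00245526] 10.55
```

View pics/c8.png

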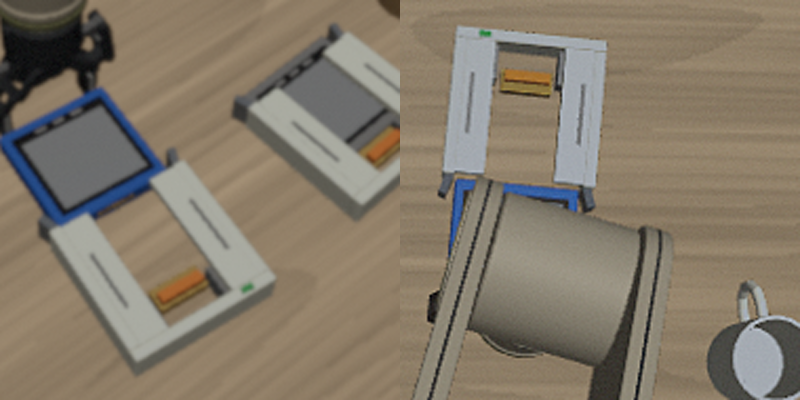

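Emit:
arm_command --plan '[{"jaw": 0,"dx": 4,"dy": 0,"dz": 0,"wx": 0,"wy": 0,"wz": 0},{"jaw": 0,"dx": 8,"dy": 0,"dz": 0,"wx": 0,"wy": 0,"wz": 0},{"jaw": 0,"dx": 12,"dy": 0,"dz": 0,"wx": 0,"wy": 0,"wz": 0},{"jaw": 0,"dx": 17,"dy": 0,"dz": 0,"wx": 0,"wy": 0,"wz": 0},{"jaw": 0,"dx": 22,"dy": 0,"dz": 0,"wx": 0,"wy": 0,"wz": 0},{"jaw": 0,"dx": 27,"dy": 0,"dz": 0,"wx": 0,"wy": 0,"wz": 0},{"jaw": 0,"dx": 32,"dy": 0,"dz": 0,"wx": 0,"wy": 0,"wz": 0},{"jaw": 0,"dx": 37,"dy": 0,"dz": 0,"wx": 0,"wy": 0,"wz": 0}]'

```text
time: 11.45
tool_pos: [544.7, -96.2, 166.4]
tcp_rot: [180.0, 0.0, -5.0]
ft_force: [-5.4, 1.3, 4.2]
finger_gap: 85.4
```

```bash
python3 look.py 9
```

```text
[-95.22291121   0.23513152] [ 1.79999945e+02  1.10114075e-02 -5.03600869e+00] [-5.44024521  1.27841146  4.15274709] 11.45
```

View pics/c9.png

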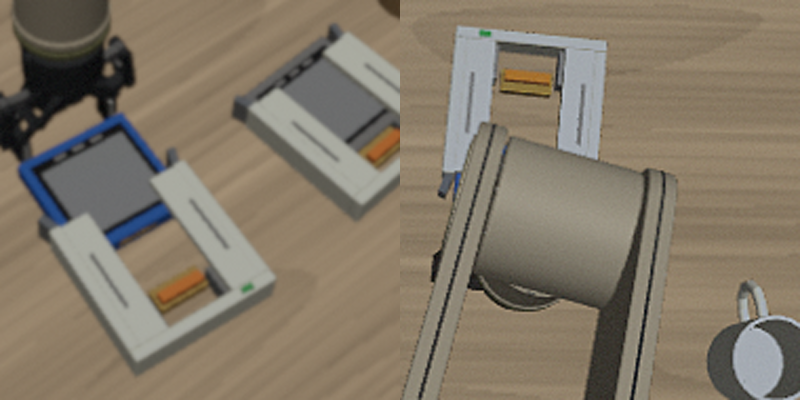

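Emit:
arm_command --plan '[{"jaw": 0,"dx": 5,"dy": 0,"dz": 0,"wx": 0,"wy": 0,"wz": 0},{"jaw": 0,"dx": 10,"dy": 0,"dz": 0,"wx": 0,"wy": 0,"wz": 0},{"jaw": 0,"dx": 15,"dy": 0,"dz": 0,"wx": 0,"wy": 0,"wz": 0},{"jaw": 0,"dx": 20,"dy": 0,"dz": 0,"wx": 0,"wy": 0,"wz": 0},{"jaw": 0,"dx": 25,"dy": 0,"dz": 0,"wx": 0,"wy": 0,"wz": 0},{"jaw": 0,"dx": 30,"dy": 0,"dz": 0,"wx": 0,"wy": 0,"wz": 0},{"jaw": 0,"dx": 35,"dy": 0,"dz": 0,"wx": 0,"wy": 0,"wz": 0},{"jaw": 0,"dx": 40,"dy": 0,"dz": 0,"wx": 0,"wy": 0,"wz": 0},{"jaw": 0,"dx": 44,"dy": 0,"dz": 0,"wx": 0,"wy": 0,"wz": 0}]'

```text
time: 12.45
tool_pos: [588.7, -100.1, 166.3]
tcp_rot: [-180.0, -0.0, -5.0]
ft_force: [-1.8, 0.5, -1.1]
finger_gap: 85.5
```

```bash
python3 look.py 10
```

```text
[-51.09858891   0.13715576] [-1.79998926e+02 -6.36976033e-03 -5.03711709e+00] [-1.84262017  0.46843478 -1.14381887] 12.45
```

View pics/c10.png

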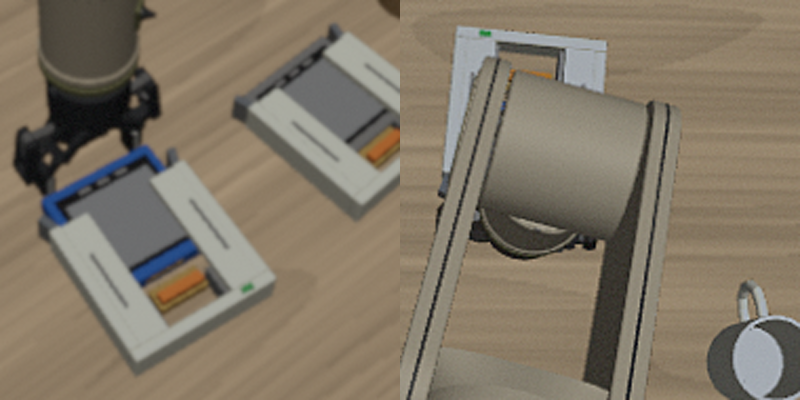

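Emit:
arm_command --plan '[{"jaw": 0,"dx": 2,"dy": 0,"dz": 0,"wx": 0,"wy": 0,"wz": 0},{"jaw": 0,"dx": 4,"dy": 0,"dz": 0,"wx": 0,"wy": 0,"wz": 0},{"jaw": 0,"dx": 6,"dy": 0,"dz": 0,"wx": 0,"wy": 0,"wz": 0},{"jaw": 0,"dx": 8,"dy": 0,"dz": 0,"wx": 0,"wy": 0,"wz": 0},{"jaw": 0,"dx": 10,"dy": 0,"dz": 0,"wx": 0,"wy": 0,"wz": 0},{"jaw": 0,"dx": 12,"dy": 0,"dz": 0,"wx": 0,"wy": 0,"wz": 0}]'

```text
time: 13.15
tool_pos: [599.9, -101.1, 166.6]
tcp_rot: [-180.0, 0.1, -5.0]
ft_force: [-10.1, 1.7, 5.8]
finger_gap: 85.3
```

Emit:
arm_command --plan '[{"jaw": 0,"dx": 1,"dy": 0,"dz": 0,"wx": 0,"wy": 0,"wz": 0},{"jaw": 0,"dx": 2,"dy": 0,"dz": 0,"wx": 0,"wy": 0,"wz": 0},{"jaw": 0,"dx": 3,"dy": 0,"dz": 0,"wx": 0,"wy": 0,"wz": 0}]'

```text
time: 13.45
tool_pos: [601.3, -101.2, 166.5]
tcp_rot: [-180.0, 0.4, -5.0]
ft_force: [-18.3, 1.1, 14.8]
finger_gap: 85.5
```

```bash
python3 look.py 11; python3 - <<'E'
import cv2
im=cv2.imread('pics/scene11.png')[270:420,270:420]; cv2.imwrite('pics/s11.png',cv2.resize(im,(600,600),interpolation=cv2.INTER_CUBIC))
E
```

```text
[-38.39873666   0.08307884] [-179.98824806    0.36860544   -5.03503379] [-18.2723217    1.06638251  14.82813708] 13.45
```

View pics/s11.png

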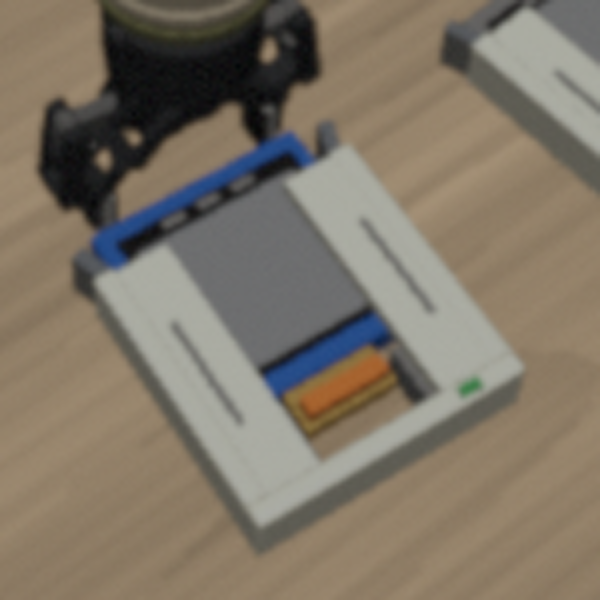

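Emit:
arm_command --plan '[{"jaw": 0,"dx": 1,"dy": 0,"dz": 0,"wx": 0,"wy": 0,"wz": 0},{"jaw": 0,"dx": 2,"dy": 0,"dz": 0,"wx": 0,"wy": 0,"wz": 0},{"jaw": 0,"dx": 3,"dy": 0,"dz": 0,"wx": 0,"wy": 0,"wz": 0}]'

```text
time: 13.85
tool_pos: [604.4, -101.5, 166.4]
tcp_rot: [-180.0, 0.3, -5.0]
ft_force: [-17.6, 1.6, 13.5]
finger_gap: 85.2
```

```bash
python3 look.py 12; python3 - <<'E'
import cv2
im=cv2.imread('pics/scene12.png')[270:420,270:420]; cv2.imwrite('pics/s12.png',cv2.resize(im,(600,600),interpolation=cv2.INTER_CUBIC))
E
```

```text
[-35.28850839   0.05471178] [-179.9877757     0.33356287   -5.04376826] [-17.62902799   1.56189339  13.54706598] 13.85
```

View pics/s12.png

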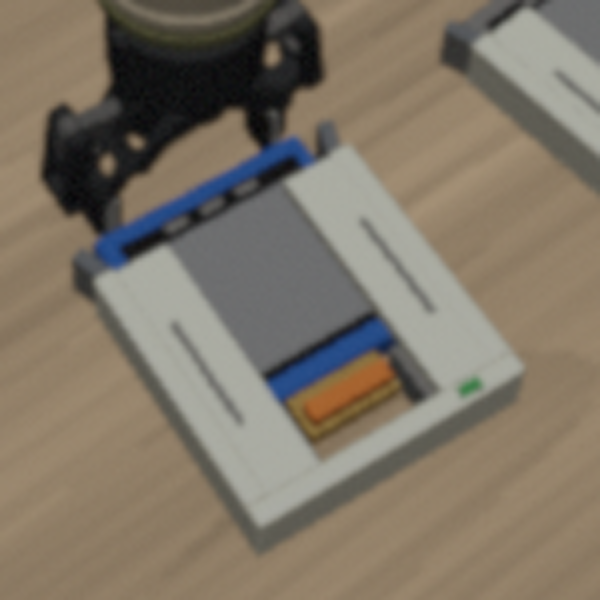

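Emit:
arm_command --plan '[{"jaw": 0,"dx": 1,"dy": 0,"dz": 0,"wx": 0,"wy": 0,"wz": 0},{"jaw": 0,"dx": 2,"dy": 0,"dz": 0,"wx": 0,"wy": 0,"wz": 0},{"jaw": 0,"dx": 3,"dy": 0,"dz": 0,"wx": 0,"wy": 0,"wz": 0}]'

```text
time: 14.25
tool_pos: [607.4, -101.8, 166.4]
tcp_rot: [-180.0, 0.3, -5.0]
ft_force: [-16.9, 1.8, 14.1]
finger_gap: 85.2
```

Emit:
arm_command --plan '[{"jaw": 0,"dx": 1,"dy": 0,"dz": 0,"wx": 0,"wy": 0,"wz": 0},{"jaw": 0,"dx": 2,"dy": 0,"dz": 0,"wx": 0,"wy": 0,"wz": 0}]'

```text
time: 14.45
tool_pos: [609.4, -102.0, 166.4]
tcp_rot: [-180.0, 0.3, -5.0]
ft_force: [-16.4, 1.6, 12.9]
finger_gap: 85.4
```

Emit:
arm_command --plan '[{"jaw": 0,"dx": 1,"dy": 0,"dz": 0,"wx": 0,"wy": 0,"wz": 0}]'

```text
time: 14.55
tool_pos: [610.2, -102.1, 166.4]
tcp_rot: [-180.0, 0.4, -5.0]
ft_force: [-22.2, 1.9, 18.1]
finger_gap: 85.3
```

```bash
python3 look.py 13; python3 - <<'E'
import cv2
im=cv2.imread('pics/scene13.png')[270:420,270:420]; cv2.imwrite('pics/s13.png',cv2.resize(im,(600,600),interpolation=cv2.INTER_CUBIC))
E
```

```text
[-2.95050946e+01  8.11524861e-03] [-179.98567777    0.38244879   -5.04551054] [-22.17259505   1.8943316   18.10714157] 14.55
```

View pics/s13.png

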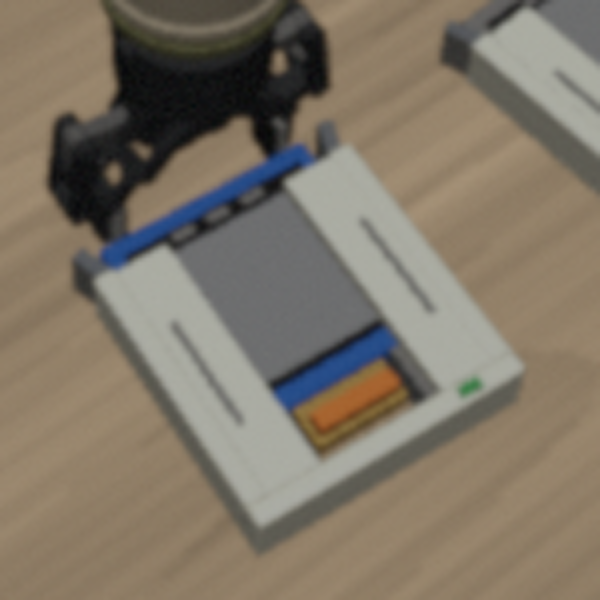

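Emit:
arm_command --plan '[{"jaw": 0,"dx": 0.7,"dy": 0,"dz": 0,"wx": 0,"wy": 0,"wz": 0}]'

```text
time: 14.75
tool_pos: [610.5, -102.1, 166.3]
tcp_rot: [-180.0, 0.5, -5.0]
ft_force: [-25.1, 2.9, 19.9]
finger_gap: 85.2
```

Emit:
arm_command --plan '[{"jaw": 0,"dx": 0.5,"dy": 0,"dz": 0,"wx": 0,"wy": 0,"wz": 0}]'

```text
time: 14.85
tool_pos: [610.6, -102.1, 166.3]
tcp_rot: [-180.0, 0.5, -5.0]
ft_force: [-28.1, 2.1, 21.7]
finger_gap: 85.3
```

Emit:
arm_command --plan '[{"jaw": 0,"dx": 0.6,"dy": 0,"dz": 0,"wx": 0,"wy": 0,"wz": 0},{"jaw": 0,"dx": 0.6,"dy": 0,"dz": 0,"wx": 0,"wy": 0,"wz": 0},{"jaw": 0,"dx": 0.6,"dy": 0,"dz": 0,"wx": 0,"wy": 0,"wz": 0}]'

```text
time: 15.15
tool_pos: [610.8, -102.1, 166.3]
tcp_rot: [-180.0, 0.6, -5.0]
ft_force: [-29.1, 1.6, 23.7]
finger_gap: 85.7
```

Emit:
arm_command --plan '[{"jaw": 0,"dx": -2,"dy": 0,"dz": 0,"wx": 0,"wy": 0,"wz": 0},{"jaw": 0,"dx": -6,"dy": 0,"dz": 0,"wx": 0,"wy": 0,"wz": 0},{"jaw": 0,"dx": -16,"dy": 0,"dz": 0,"wx": 0,"wy": 0,"wz": 0},{"jaw": 0,"dx": -40,"dy": 0,"dz": 0,"wx": 0,"wy": 0,"wz": 0},{"jaw": 0,"dx": -75,"dy": 0,"dz": -30,"wx": 0,"wy": 0,"wz": 0},{"jaw": 0,"dx": -110,"dy": 0,"dz": -65,"wx": 0,"wy": 0,"wz": 0},{"jaw": 0,"dx": -145,"dy": 0,"dz": -100,"wx": 0,"wy": 0,"wz": 0},{"jaw": 0,"dx": -180,"dy": 0,"dz": -130,"wx": 0,"wy": 0,"wz": 0},{"jaw": 0,"dx": -210,"dy": 0,"dz": -160,"wx": 0,"wy": 0,"wz": 0},{"jaw": 0,"dx": -210,"dy": 0,"dz": -160,"wx": 0,"wy": 0,"wz": 0}]'

```text
time: 16.15
tool_pos: [404.1, -84.1, 332.1]
tcp_rot: [179.8, -0.6, -5.0]
ft_force: [0.1, -0.4, 0.0]
finger_gap: 85.4
```

```bash
python3 look.py 14; python3 - <<'E'
import cv2
A=[cv2.resize(cv2.imread('pics/scene14.png')[270:420,270:420],(400,400),interpolation=cv2.INTER_CUBIC),cv2.resize(cv2.imread('pics/top14.png')[85:205,310:430],(400,400),interpolation=cv2.INTER_CUBIC)]; cv2.imwrite('pics/s14.png',cv2.hconcat(A))
E
```

```text
[-236.41785286    0.35519394] [179.84917281  -0.58618075  -5.04945486] [ 0.06014334 -0.38356239  0.01648648] 16.15
```

View pics/s14.png

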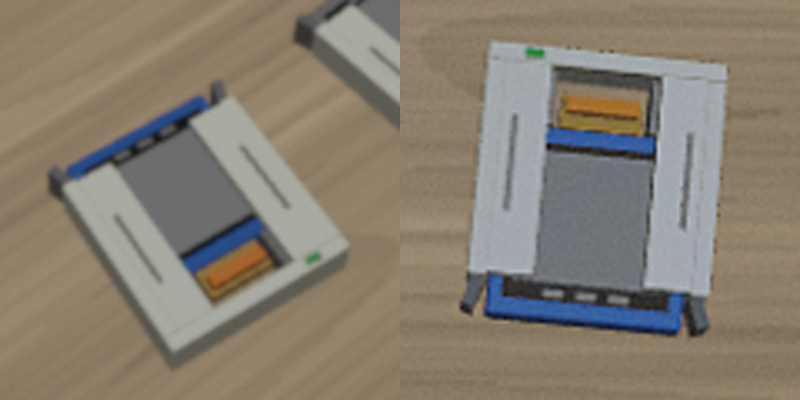

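View pics/top14.png

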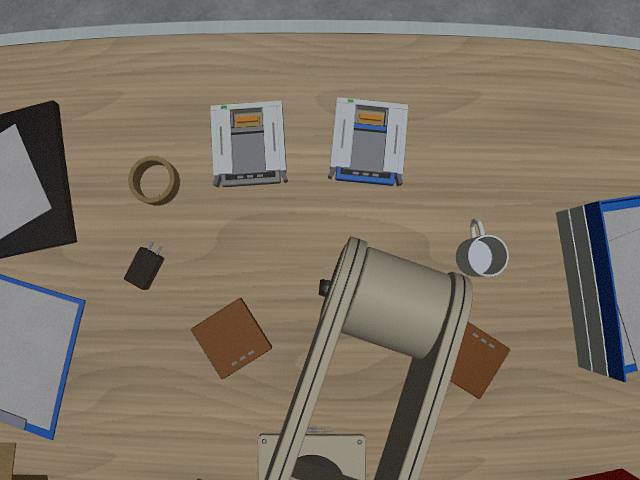

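```bash
python3 - <<'E'
import cv2
im=cv2.imread('pics/top14.png')
A=[cv2.resize(im[95:195,x:x+90],(396,440),interpolation=cv2.INTER_CUBIC) for x in (203,325)]; cv2.imwrite('pics/cmp.png',cv2.hconcat(A))
E
```

```text
(no output)
```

View pics/cmp.png

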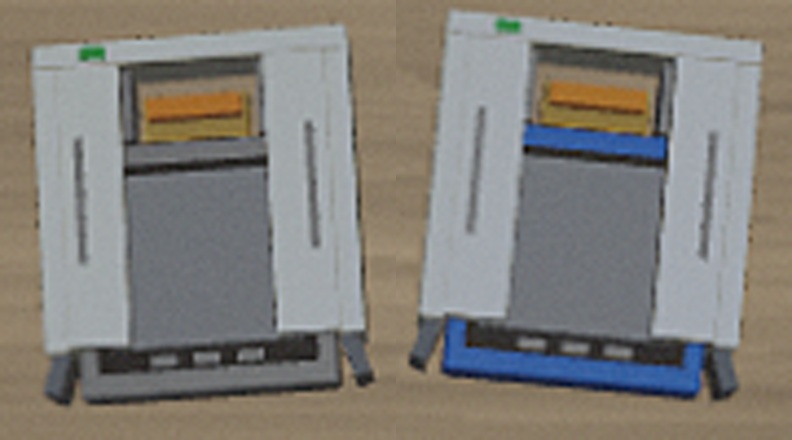

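```bash
python3 -c "
from bench import *
print(hand_in())"
```

```text
the job is handed in; nothing more can be done
None
```

The blue tablet is in the empty dock, pushed against the end stops with the brass carriage right back. I handed the job in at about 16 s, well under the 51 s limit.

- **Moves:** With the gripper open, I pushed the tablet sideways on its left edge until it lined up with the dock. I then pushed its trailing edge in with both fingers, in short steps near the end.
- **Forces:** The push held at about 17 N along the bench while the carriage slid. At the hard stop it rose to 29 N, and the tool moved only 0.1–0.2 mm for each further 0.5–0.6 mm commanded. An upward force of up to about 24 N also showed on the tool during the final push. I did not find its cause, but it went to zero once I backed off.
- **Last checks:** In the final top picture, the blue tablet's leading and trailing edges sit at the same depth in its dock as the grey tablet's do in the other, to about 0.5 mm by eye. The grey tablet, adapter, mug, tape core and left brown look-alike are where they were at the start. The right brown look-alike was partly hidden by the arm, but nothing went near it.
- **Release:** The gripper backed off and up, and the force reading was about 0 N.

No final check failed. One early call was rejected as invalid input before anything moved. In another move I had the wrong sign on one axis, which took the arm forward instead of back while it was raised. It touched nothing, and I corrected it.

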